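# Hold the drill-bit chest open

### The job

I need both hands in the green drill-bit chest. First take the drilled steel flat off its lid, without dropping it, and lay it flat in the orange tray; then lift the lid and keep holding it still, open at 60 degrees from shut (give or take 6). Finish while still holding the lid at that angle, because it falls shut when let go, and leave the oil can, screwdriver and mug where they are.

Things in the scene. Friction and masses are not known exactly. Their poses are not given: they have to be found in the camera images.
- chest: green steel chest fixed to the bench, 200 (its x) by 260 (its y) by 90 mm high without lid; origin at the centre of its underside, x towards the hinge side (away from the robot, give or take the yaw), z up
- lid (a joint): lid angle in rad: 0 shut, growing as the front edge rises, stop at 1.4. The lid is a 6 mm plate, 200 by 260 mm, about 0.45 kg, on a free hinge along the chest's y axis at the rear top edge; it falls shut by itself from every angle when not held. 60 degrees is 1.047
- lid_hinge (a point): point on the hinge line, mid-width, at the lid's underside: 100 mm behind the chest's centre (+x of the chest), 90 mm above the bench. Its axes turn with the lid; with the lid shut they are the chest's axes. Opening turns the lid about its +y axis
- lid_handle (a point): middle of the steel bar handle on top of the lid: a round bar 10 mm thick, 120 mm long along the lid's y, with a post down to the lid at each end. In the lid's axes it lies 170 mm in front of the hinge (-x) and 46 mm above the lid's underside (so 40 mm above its top face); its axes turn with the lid. The bar may turn between gripping fingers
- flat_center (a point): centre of the dark drilled steel flat, 30 mm (its x) by 120 mm (its y) by 12 mm thick (z up), about 0.33 kg; it starts lying loose on the shut lid, between handle and hinge, roughly along the hinge line
- tray: open orange plastic tray fixed to the bench, 160 (x) by 200 (y) by 30 mm high, walls and floor about 4 to 5 mm thick; origin at the centre of its underside
- oilcan: blue and yellow oil can standing on the bench, 66 mm across, 120 mm tall; origin at the centre of its underside; leave alone
- driver: screwdriver with red handle lying on the bench along its own x, about 200 mm long; origin on the bench under its middle; leave alone
- mug: blue mug standing on the bench, 76 mm across, 85 mm tall, handle on its +y side; origin at the centre of its underside; leave alone
There are look-alikes about, which are no part of the job. There is more than one size of the part that bears flat_center; the job needs the middle-sized.

How it is judged:
On the way:
1. the steel flat lies flat inside the tray, let go and at rest, while the lid is still shut (x of flat_center in the frame of tray between -0.062 and 0.062 m and y of flat_center in the frame of tray between -0.082 and 0.082 m and z of flat_center in the frame of tray below 0.016 m and (angle between flat_center's own z axis and vertical below 0.15 rad or angle between flat_center's own z axis and vertical above 2.99 rad) and contact force between each of the fingers, the arm and flat below 0.1 N and linear speed of flat below 0.03 m/s and value of joint lid below 0.08 rad), for 0.2 s.
At the end, for the whole second after the job is handed in: The lid is held still by the robot (contact force above 0.4 N, hinge speed below 0.05 rad/s) at 54 to 66 degrees from shut, and the steel flat lies flat within the tray, untouched and at rest (value of joint lid between 0.942478 and 1.15192 rad and velocity of joint lid between -0.05 and 0.05 rad/s and contact force between any of the fingers, the arm and lid above 0.4 N and x of flat_center in the frame of tray between -0.062 and 0.062 m and y of flat_center in the frame of tray between -0.082 and 0.082 m and z of flat_center in the frame of tray below 0.016 m and (angle between flat_center's own z axis and vertical below 0.15 rad or angle between flat_center's own z axis and vertical above 2.99 rad) and contact force between each of the fingers, the arm and flat below 0.1 N and linear speed of flat below 0.03 m/s); the arm keeps its last pose, push and grip.
It fails at once if a bystander (oil can, screwdriver, mug) is moved more than 30 mm (distance of any of oilcan, driver, mug from where it was at the start of the episode above 0.03 m).
It fails at once if the steel flat is dropped or flung (faster than 1.2 m/s) (linear speed of flat above 1.2 m/s).
It also fails if it takes over 51 s, if anything falls off the work surface, if the arm or the gripper's body presses on something with over 40 N, if the wrist force passes 120 N, or if a joint passes its speed limit or range.

### The arm

A 6-joint arm with a two-finger parallel gripper is mounted at the origin on the work surface. World frame = base frame: x ahead of the robot, y to its left, z up, the work surface at z = 0. Lengths are in m, angles in rad, forces in N, time in s.
With the tool pointing down it reaches from about 0.35 to 0.925 m from the base axis. Payload 6.4 kg.
Tool frame: the origin (TCP) lies at the very end of the fingers, on their centre line; the grasp point (between the pads) lies 19 mm behind it; z points along the fingers, y is the line along which they close (so a half turn about z gives the same grasp; the last joint's range is limited). The gripper opens to 85 mm and grips with 20 to 120 N. Pads are 22 mm wide; open, the fingers measure 114 mm over their backs; the gripper's body (76 mm by 85 mm) begins 54 mm behind the grasp point. The pads swing forward as they close: fully open they stand 13 mm farther back than shut.
Start: joints at [-0.174, 0.245, 1.558, -0, 1.339, -0.174], TCP at [0.65, 0, 0.231] pointing down, gripper open.
Joint ranges: [-3.13, 3.13], [-1.02, 2.26], [0.13, 2.54], [-0.95, 4.09], [0.21, 2.88], [-2.74, 2.74]. Speed limits (rad/s): [2.57, 2.57, 3.14, 3.14, 3.14, 3.14].

### API

Orientations are given as a rotation vector (axis times angle).
In Python, from plant import env, viewer gives the robot as it stands.
- The arm moves only by the shell command python3 -m creep 'ROWS' [OPENING] [FORCE]. ROWS is JSON, a list that holds one entry, the list of rows, each a list of 4 numbers: the shift along the world's x, y, z in m, then the turn about the world's z in rad. In form: [[[tx, ty, tz, yaw], ...]]. A call has 1 to 10 rows; each row is the pose to reach, as a shift and turn from the pose commanded when the call began; what a row does not reach only later rows make up. A row lasts 1/8 s, in which the tool goes at most 62.5 mm and 10.7 degrees, less where a joint would pass 70% of its speed; a pose out of reach is approached as far as the arm can. A call with a gripper value outside its range is refused whole. OPENING is the closure, from 0 (fully open) to 1 (shut), set as the call begins (- or left out, the last holds). The fingers move at their own pace and stop on an object; FORCE is the grip in N (left out, the last holds). Time passes only in rows, so rows that repeat a pose let the fingers close. It gives the time, the measured TCP pose, the force, the opening and the grip force at its end, in the units of the state.
- env.sense(): the state, without advancing time (a new reading comes with each control period).
- viewer.camera(name): name is "scene" or "side" or "wrist"; returns the picture (420x560x3 uint8, blue, green, red); there is no depth.
- viewer.camera_params(name): a dict with "vertical_fov" (degrees; the focal length in pixels is half the picture's height over the tangent of half this angle, whatever the lens; pixels are square), "cx", "cy" (the principal point, pixels), "R" (3x3) and "t" (3): a world point X has camera coordinates R X + t; the wrist camera has in their place "hand_eye" (4x4, takes a point from camera to tool coordinates, whose origin is the TCP and whose axes are the flange's). Camera axes: x right, y down, z forward; pixel columns grow to the right and rows downward; lengths in m; the calibration is good to about 2 mm. A picture is of the moment at which its call begins: read the wrist's pose just before it. camera_params takes no time and is no camera call.
- env.sign_off(): hands the job in; it is judged then, once.
The state is a dict: "time": time; "joint_pos": joint angles; "joint_velocities": joint speeds; "effort": joint torques, N m; "position": TCP position; "tool_rot": TCP orientation; "ft_force": force on the tool from outside, world axes, zero at the start; "torque": the same for the moment, N m; "grip_width": finger opening in m; "gripper_force": force on a finger pad.
Only numpy, scipy, OpenCV 4.12 (cv2) and the standard library are available. Lean on these libraries where they do the work, as an engineer would, in place of code of your own. Each camera call takes 0.05 s, during which the arm holds its last target. There are 200 camera calls.

## Working session

There is one attempt and no reset: what is moved stays moved. The work goes in short steps, Python scripts to look and compute and a shell command to move; the robot and the scene stay as the last step left them, time stands still between calls to the robot, and variables do not carry over. Pictures are saved under pics/ and viewed, at most 10 in all, crops included, and the job is handed in when it is done.

```bash
mkdir -p pics; ls; python3 - <<'E'
from plant import env, viewer
import cv2
for n in ["scene","side","wrist"]:
    cv2.imwrite(f"pics/{n}0.png",viewer.camera(n)); print(n,viewer.camera_params(n))
print(env.sense())
E
```

```text
pics
scene {'vertical_fov': 43.337401800326795, 'cx': 286.1798179338536, 'cy': 207.90555393605464, 'R': array([[ 0.46515881,  0.88508407, -0.01592076],
       [ 0.71780277, -0.38764686, -0.57835032],
       [-0.51806029,  0.25759678, -0.81563315]]), 't': array([-0.27410634, -0.38956738,  1.92174138])}
side {'vertical_fov': 47.25597314848794, 'cx': 282.4043437974643, 'cy': 203.4644057227064, 'R': array([[-0.99647834, -0.0838279 , -0.00195108],
       [-0.06002974,  0.72944455, -0.68140082],
       [ 0.05854361, -0.67888404, -0.73190786]]), 't': array([0.607474  , 0.10568521, 1.42242314])}
wrist {'vertical_fov': 58.35457631179516, 'cx': 277.45109254967423, 'cy': 212.85174784179014, 'hand_eye': array([[ 1.67447384e-03, -9.65087869e-01, -2.61920982e-01,
         6.75459129e-02],
       [ 9.99997679e-01,  1.97119272e-03, -8.70125909e-04,
         2.09369613e-04],
       [ 1.35604469e-03, -2.61918917e-01,  9.65088930e-01,
        -1.42230041e-01],
       [ 0.00000000e+00,  0.00000000e+00,  0.00000000e+00,
         1.00000000e+00]])}
{'time': 0.15, 'joint_pos': array([-1.74099005e-01,  2.45648461e-01,  1.55873142e+00, -4.15474760e-05,
        1.33873535e+00, -1.74099709e-01]), 'joint_velocities': array([ 6.88165130e-04, -2.30729701e-03, -4.76223599e-03,  2.27771037e-04,
       -7.56512187e-04, -7.88075505e-05]), 'effort': array([ 3.57137314e-04, -4.29984105e+01, -3.26552796e+01, -1.40693478e-04,
        3.52074814e-03,  1.27692519e-05]), 'position': array([6.49564438e-01, 7.27277987e-05, 2.30438184e-01]), 'tool_rot': array([-2.22056457e+00, -2.22058742e+00,  1.42409065e-03]), 'ft_force': array([-0.56219988, -0.81271675, -0.12639237]), 'torque': array([ 0.02978875, -0.01370694,  0.00483607]), 'gripper_force': 0.0, 'grip_width': 0.08531101648768342}
```

View pics/scene0.png

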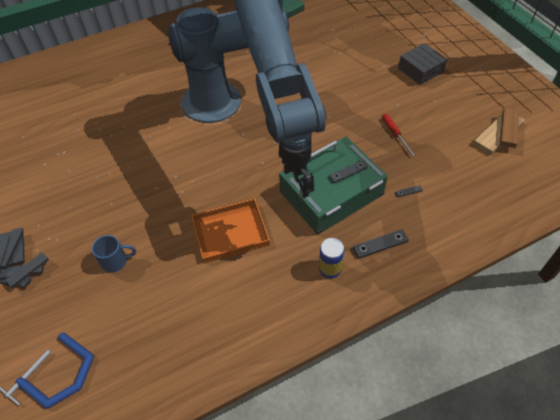

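View pics/side0.png

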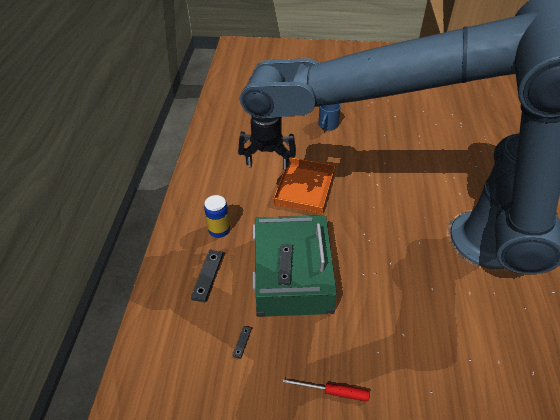

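Three flats can be seen in the side view. The large one lies on the bench at (208,275), the small one on the bench at (243,341), and the middle-sized one on the lid at (285,263). The one on the lid fits on both place and size. I'll confirm it in a crop, which I'll also use to read pixels.

```bash
python3 - <<'E'
import cv2
im=cv2.imread("pics/side0.png")
c=im[150:360,180:350]
cv2.imwrite("pics/crop0.png",cv2.resize(im[155:355,185:345],None,fx=3,fy=3,interpolation=cv2.INTER_CUBIC))
E
```

```text
(no output)
```

View pics/crop0.png

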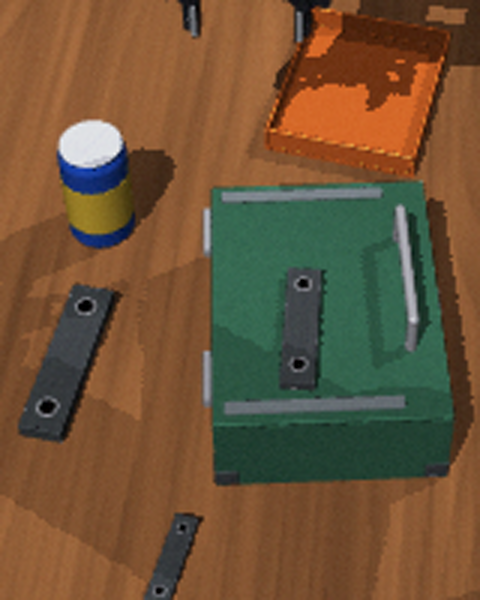

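The crop confirms it: the flat on the lid has its holes at crop (303,283) and (298,364), and the handle runs from (401,208) to (412,318). Next I'll back-project these points.

```bash
cat > h.py <<'E'
import numpy as np
from plant import env, viewer
from scipy.spatial.transform import Rotation as Ro
def cam(name, s=None):
    p=viewer.camera_params(name); f=210/np.tan(np.radians(p["vertical_fov"]/2))
    if name=="wrist":
        T=np.array(p["hand_eye"]); B=np.eye(4); B[:3,:3]=Ro.from_rotvec(s["tool_rot"]).as_matrix(); B[:3,3]=s["position"]
        M=np.linalg.inv(B@T); R,t=M[:3,:3],M[:3,3]
    else: R,t=np.array(p["R"]),np.array(p["t"])
    return R,t,f,p["cx"],p["cy"]
def back(c,u,v,z):
    R,t,f,cx,cy=c; o=-R.T@t; d=R.T@np.array([(u-cx)/f,(v-cy)/f,1]); return o+d*(z-o[2])/d[2]
def proj(c,X):
    R,t,f,cx,cy=c; q=R@np.array(X)+t; return np.array([cx+f*q[0]/q[2],cy+f*q[1]/q[2]])
E
python3 - <<'E'
from h import *
c=cam("side")
def g(n,z,*P):
    W=np.array([back(c,185+a/3,155+b/3,z) for a,b in P]); print(n,W.round(4).tolist(),"mean",W.mean(0).round(4)); return W
L=g("lid",.096,(213,190),(423,182),(452,418),(214,425))
print("edge x yaw",[np.arctan2(*(L[a]-L[b])[[1,0]]) for a,b in((0,1),(3,2))],"y",[np.arctan2(*(L[a]-L[b])[[1,0]]) for a,b in((3,0),(2,1))])
H=g("holes",.108,(303,283),(298,364)); print(np.arctan2(*(H[1]-H[0])[[1,0]]))
B=g("bar",.139,(401,208),(412,318)); print(np.arctan2(*(B[1]-B[0])[[1,0]]))
T=g("tray",.03,(317,10),(450,32),(415,158),(267,130))
g("can",.12,(92,143))
E
```

```text
lid [[0.6792, 0.0581, 0.096], [0.4829, 0.0319, 0.096], [0.4535, 0.289, 0.096], [0.6474, 0.3117, 0.096]] mean [0.5657 0.1727 0.096 ]
edge x yaw [np.float64(0.13285969086622051), np.float64(0.11676901841453316)] y [np.float64(1.6953886206685902), np.float64(1.6848877369825292)]
holes [[0.5857, 0.1696, 0.108], [0.5831, 0.2547, 0.108]] mean [0.5844 0.2121 0.108 ]
1.6004698727486018
bar [[0.5036, 0.1027, 0.139], [0.4906, 0.2223, 0.139]] mean [0.4971 0.1625 0.139 ]
1.6793912385222818
tray [[0.6048, -0.2763, 0.03], [0.455, -0.2519, 0.03], [0.4888, -0.059, 0.03], [0.6431, -0.0859, 0.03]] mean [ 0.5479 -0.1683  0.03  ]
can [[0.7968, 0.0297, 0.12]] mean [0.7968 0.0297 0.12  ]
```

The estimates are chest (0.566, 0.173) with yaw 0.117, flat (0.584, 0.212) with yaw 0.03, and tray (0.548, -0.168) with yaw -0.165. Now I'll move above the flat and look from near.

```bash
python3 -m creep '[[[-0.02,0.055,0,0],[-0.035,0.11,0,0],[-0.05,0.165,0,0],[-0.066,0.212,0,0.03],[-0.066,0.212,0,0.03],[-0.066,0.212,0,0.03]]]' 0.45 50
python3 - <<'E'
from h import *; import cv2
s=env.sense(); im=viewer.camera("wrist"); cv2.imwrite("pics/w1.png",im)
c=cam("wrist",s); print(s["position"],s["tool_rot"],s["grip_width"],s["time"])
print("pred holes",proj(c,[.5857,.1696,.108]),proj(c,[.5831,.2547,.108]))
E
```

```text
time: 0.9
position: [0.584, 0.2116, 0.231]
tool_rot: [2.188, 2.254, -0.001]
ft_force: [0.3, 0.4, -0.1]
grip_width: 0.0472
gripper_force: 0.0
[0.58404293 0.21163492 0.23104779] [ 2.18784640e+00  2.25435193e+00 -8.05435065e-04] 0.04715733087410876 0.9
pred holes [277.92640082 260.73607381] [278.09746966 147.05053168]
```

View pics/w1.png

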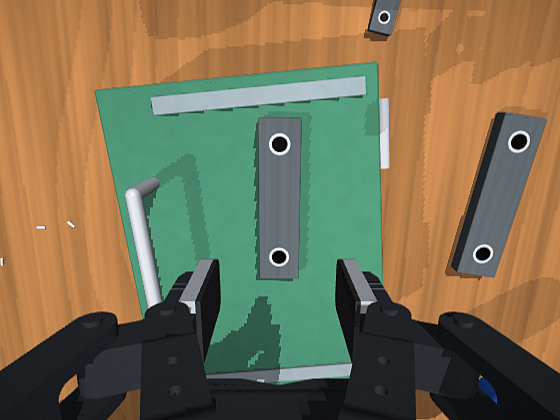

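The wrist picture has the flat's holes at (279.5,144.5) and (278.5,257.5), 1–3 px from the prediction. That calls for shifting +1 mm in x and +2 mm in y, then descending.

```bash
python3 -m creep '[[[0.001,0.002,-0.05,0],[0.001,0.002,-0.09,0],[0.001,0.002,-0.115,0],[0.001,0.002,-0.125,0],[0.001,0.002,-0.13,0],[0.001,0.002,-0.133,0],[0.001,0.002,-0.133,0]]]'
python3 -m creep '[[[0,0,0,0],[0,0,0,0],[0,0,0,0],[0,0,0,0]]]' 1 60
```

```text
time: 1.82
position: [0.5856, 0.214, 0.0991]
tool_rot: [2.187, 2.254, 0.002]
ft_force: [0.0, 0.2, -0.4]
grip_width: 0.0472
gripper_force: 0.0
time: 2.33
position: [0.5856, 0.2142, 0.0994]
tool_rot: [2.187, 2.254, 0.002]
ft_force: [-1.6, 0.3, 6.3]
grip_width: 0.0279
gripper_force: 60.4
```

```bash
python3 -m creep '[[[0,0,0.01,0],[0,0,0.03,0],[0,0,0.06,0],[0,0,0.10,0],[0,0,0.10,0],[0,0,0.10,0]]]' - 80
python3 - <<'E'
from h import *; import cv2
s=env.sense(); im=viewer.camera("wrist"); cv2.imwrite("pics/w2.png",im)
E
```

```text
time: 3.08
position: [0.5842, 0.2139, 0.1972]
tool_rot: [-2.187, -2.254, 0.002]
ft_force: [-1.4, -0.0, -3.8]
grip_width: 0.0274
gripper_force: 79.4
```

View pics/w2.png

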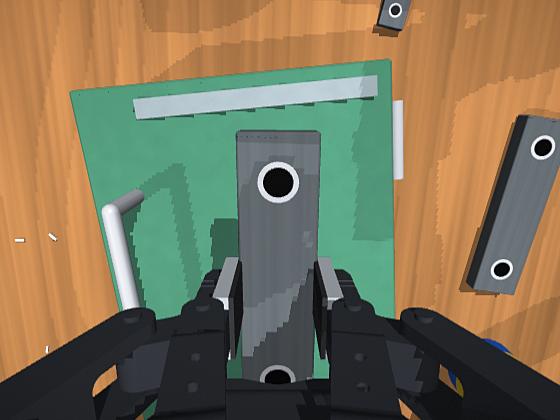

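The flat is held level and square, with its upper hole at (278,182). Carrying it to the tray.

```bash
python3 -m creep '[[[-0.003,-0.03,0,-0.015],[-0.008,-0.08,0,-0.04],[-0.013,-0.13,0,-0.065],[-0.018,-0.18,0,-0.09],[-0.023,-0.23,0,-0.12],[-0.028,-0.28,0,-0.15],[-0.033,-0.33,0,-0.175],[-0.036,-0.37,0,-0.195],[-0.036,-0.382,0,-0.195],[-0.036,-0.382,0,-0.195]]]'
python3 - <<'E'
from h import *; import cv2
s=env.sense(); im=viewer.camera("wrist"); cv2.imwrite("pics/w3.png",im); c=cam("wrist",s)
print(s["position"]); print([proj(c,p).round() for p in ([.643,-.086,.03],[.489,-.059,.03])])
E
```

```text
time: 4.38
position: [0.5483, -0.1679, 0.1968]
tool_rot: [-2.396, -2.028, 0.001]
ft_force: [0.3, 0.0, -2.1]
grip_width: 0.0277
gripper_force: 79.4
[ 0.54830015 -0.16789478  0.1967796 ]
[array([382.,  72.]), array([180.,  71.])]
```

View pics/w3.png

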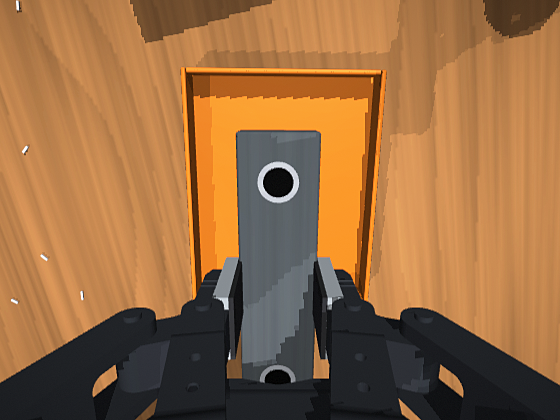

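The tray's far rim runs from (183,69) to (386,72), within 4 px of the prediction, and the flat is square to it. Lowering.

```bash
python3 -m creep '[[[0,0,-0.05,0],[0,0,-0.10,0],[0,0,-0.14,0],[0,0,-0.165,0],[0,0,-0.177,0],[0,0,-0.183,0],[0,0,-0.186,0],[0,0,-0.187,0],[0,0,-0.187,0]]]'
```

```text
time: 5.55
position: [0.5494, -0.1682, 0.0119]
tool_rot: [2.396, 2.03, 0.001]
ft_force: [-0.5, 0.4, -3.3]
grip_width: 0.0275
gripper_force: 79.5
```

```bash
python3 -m creep '[[[0,0,-0.001,0],[0,0,-0.002,0],[0,0,-0.003,0],[0,0,-0.003,0]]]'
```

```text
time: 6.05
position: [0.5489, -0.1679, 0.0082]
tool_rot: [-2.397, -2.031, 0.0]
ft_force: [-0.5, -1.0, -3.3]
grip_width: 0.0273
gripper_force: 79.5
```

```bash
python3 -m creep '[[[0,0,-0.001,0],[0,0,-0.002,0],[0,0,-0.003,0],[0,0,-0.003,0]]]'
```

```text
time: 6.55
position: [0.5492, -0.1681, 0.007]
tool_rot: [-2.396, -2.031, 0.001]
ft_force: [-7.1, 2.8, 11.1]
grip_width: 0.0277
gripper_force: 81.3
```

Contact at +11 N. Releasing and rising.

```bash
python3 -m creep '[[[0,0,0.001,0],[0,0,0.001,0],[0,0,0.001,0],[0,0,0.001,0]]]' 0.4 60
python3 -m creep '[[[0,0,0.02,0],[0,0,0.06,0],[0,0,0.11,0],[0,0,0.16,0],[0,0,0.21,0],[0,0,0.21,0]]]'
python3 - <<'E'
from h import *; import cv2
s=env.sense(); im=viewer.camera("wrist"); cv2.imwrite("pics/w4.png",im); c=cam("wrist",s)
print(s["position"],s["tool_rot"])
E
```

```text
time: 7.05
position: [0.549, -0.168, 0.0062]
tool_rot: [-2.397, -2.031, -0.0]
ft_force: [-0.4, 0.4, -0.9]
grip_width: 0.0509
gripper_force: 0.0
time: 7.8
position: [0.5518, -0.1694, 0.2235]
tool_rot: [2.388, 2.024, 0.007]
ft_force: [0.3, -0.2, -1.0]
grip_width: 0.0513
gripper_force: 0.0
[ 0.5517736  -0.16936613  0.22353528] [2.38816312 2.02368412 0.00697106]
```

View pics/w4.png

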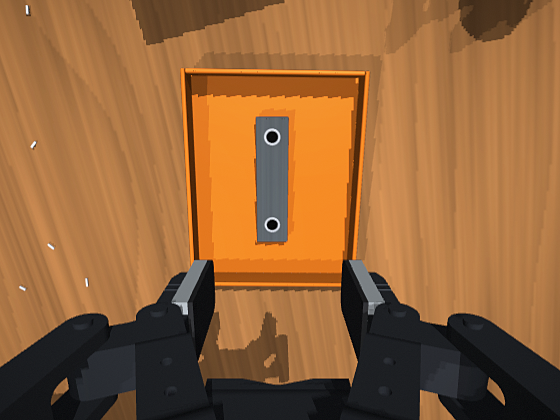

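The flat lies flat in the middle of the tray, with holes at (272,136) and (272,225). Next is the handle.

```bash
python3 -m creep '[[[-0.006,0.04,0.01,0.03],[-0.014,0.09,0.01,0.07],[-0.022,0.14,0.01,0.11],[-0.03,0.19,0.01,0.15],[-0.038,0.24,0.01,0.19],[-0.046,0.29,0.01,0.24],[-0.052,0.325,0.01,0.28],[-0.052,0.332,0.01,0.282],[-0.052,0.332,0.01,0.282]]]'
python3 - <<'E'
from h import *; import cv2
s=env.sense(); im=viewer.camera("wrist"); cv2.imwrite("pics/w5.png",im); c=cam("wrist",s)
print(s["position"],s["tool_rot"]);a=.117
for y in(-.06,0,.06): print(proj(c,[.566-.07*np.cos(a)-y*np.sin(a),.173-.07*np.sin(a)+y*np.cos(a),.136]))
E
```

```text
time: 8.98
position: [0.4966, 0.1638, 0.2255]
tool_rot: [-2.087, -2.347, 0.002]
ft_force: [0.4, 0.1, 0.9]
grip_width: 0.0513
gripper_force: 0.0
[0.49661236 0.16378765 0.22553925] [-2.08709950e+00 -2.34710827e+00  2.13447990e-03]
[277.2413344  302.69856326]
[277.39745574 218.22796325]
[277.57536761 121.96743465]
```

View pics/w5.png

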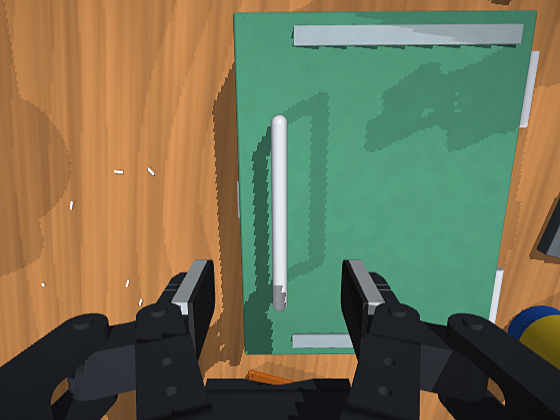

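The bar is at column 279.5, rows 115–310, about 1 mm off the prediction in x and y. Descending and gripping.

```bash
python3 -m creep '[[[0.001,0.001,-0.04,0],[0.001,0.001,-0.075,0],[0.001,0.001,-0.095,0],[0.001,0.001,-0.104,0],[0.001,0.001,-0.108,0],[0.001,0.001,-0.108,0]]]'
python3 -m creep '[[[0,0,0,0],[0,0,0,0],[0,0,0,0],[0,0,0,0],[0,0,0,0]]]' 1 60
python3 - <<'E'
import numpy as np
a0=np.arctan2(46,-170)
for d in range(0,66,6):
    t=np.radians(d); x=-.170*np.cos(t)+.046*np.sin(t)+.170; z=.170*np.sin(t)+.046*np.cos(t)-.046
    print(d,round(x*np.cos(.117),4),round(x*np.sin(.117),4),round(z,4))
E
```

```text
time: 9.78
position: [0.4986, 0.1647, 0.1189]
tool_rot: [2.088, 2.346, 0.001]
ft_force: [0.2, -0.6, 1.1]
grip_width: 0.0514
gripper_force: 0.0
time: 10.4
position: [0.4975, 0.165, 0.1189]
tool_rot: [-2.086, -2.347, 0.002]
ft_force: [-4.9, -0.8, 4.8]
grip_width: 0.008
gripper_force: 58.6
0 0.0 0.0 0.0
6 0.0057 0.0007 0.0175
12 0.0132 0.0016 0.0343
18 0.0224 0.0026 0.0503
24 0.0332 0.0039 0.0652
30 0.0455 0.0053 0.0788
36 0.0591 0.0069 0.0911
42 0.0739 0.0087 0.1019
48 0.0898 0.0106 0.1111
54 0.1066 0.0125 0.1186
60 0.124 0.0146 0.1242
```

```bash
python3 -m creep '[[[0.002,0,0.008,0],[0.006,0.001,0.0175,0],[0.013,0.002,0.034,0],[0.022,0.003,0.050,0],[0.033,0.004,0.065,0],[0.0455,0.005,0.079,0],[0.0455,0.005,0.079,0]]]'
```

```text
time: 11.28
position: [0.5436, 0.1707, 0.2007]
tool_rot: [-2.086, -2.347, 0.001]
ft_force: [-11.4, -0.5, 8.5]
grip_width: 0.0076
gripper_force: 59.3
```

```bash
python3 -m creep '[[[0.0065,0.001,0.0065,0],[0.0136,0.0016,0.0123,0],[0.021,0.0025,0.018,0],[0.0284,0.0034,0.023,0],[0.044,0.005,0.032,0],[0.061,0.007,0.04,0],[0.0785,0.0095,0.0452,0],[0.0785,0.0095,0.0452,0],[0.0785,0.0095,0.0452,0],[0.0785,0.0095,0.0452,0]]]'
python3 - <<'E'
from h import *; import cv2
cv2.imwrite("pics/end_side.png",viewer.camera("side"))
c=cam("side"); a=.117
for d in(54,60,66):
    t=np.radians(d); x=.1-.2*np.cos(t)+.006*np.sin(t); z=.09+.2*np.sin(t)+.006*np.cos(t)
    print(d,[proj(c,[.566+x*np.cos(a)-y*np.sin(a),.173+x*np.sin(a)+y*np.cos(a),z]).round() for y in(-.13,.13)])
E
```

```text
time: 12.52
position: [0.6226, 0.1804, 0.2458]
tool_rot: [2.086, 2.347, 0.005]
ft_force: [-5.2, 1.6, 7.6]
grip_width: 0.0074
gripper_force: 61.3
54 [array([297., 176.]), array([303., 257.])]
60 [array([290., 173.]), array([295., 254.])]
66 [array([282., 171.]), array([286., 252.])]
```

View pics/end_side.png

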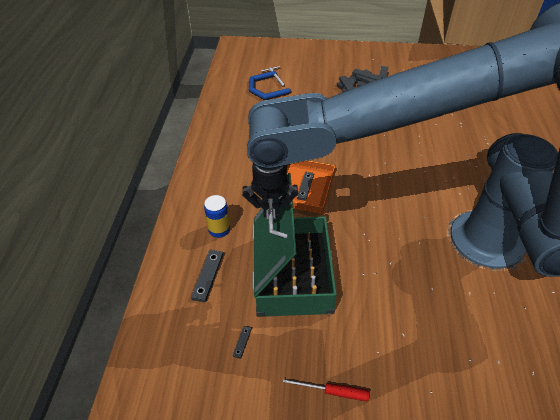

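The side view shows the lid's near free corner at about (295,254), which matches the prediction for 60°. The flat is in the tray at (306,185), and the can and screwdriver haven't moved. Handing in.

```bash
python3 -m creep '[[[0,0,0,0],[0,0,0,0],[0,0,0,0],[0,0,0,0]]]'; python3 -c "
from plant import env
print(env.sign_off())"
```

```text
time: 13.08
position: [0.6225, 0.1804, 0.2458]
tool_rot: [2.086, 2.347, 0.005]
ft_force: [-5.0, 2.6, 7.4]
grip_width: 0.0075
gripper_force: 61.3
the job is handed in; nothing more can be done
None
```

I laid the steel flat in the orange tray, opened the lid to about 60° and handed the job in at 13.1 s with the gripper still holding the lid; the sign-off returned no verdict.

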